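# Nudge a slide tray onto its locating pins

### The arm

A 6-joint arm with a two-finger parallel gripper is mounted at the origin on the work surface. World frame = base frame: x ahead of the robot, y to its left, z up, the work surface at z = 0. Lengths are in mm, angles in rad, forces in N, time in s.
With the tool pointing down it reaches from about 350 to 875 mm from the base axis. Payload 4.2 kg.
Tool frame: the origin (TCP) lies on the mounting face of the last link; the fingertips stand 173 mm ahead of it and the grasp point (between the pads) lies 155 mm ahead of it (tcp_to_grasp is the distance from the TCP to the grasp point, in mm); z points along the fingers, y is the direction in which the jaws open and shut (so a half turn about z gives the same grasp; the last joint's range is limited). The gripper opens to 85 mm and grips with 20 to 120 N. Pads are 22 mm wide; open, the fingers measure 114 mm over their backs; the gripper's body (76 mm by 85 mm) begins 54 mm behind the grasp point. The pads swing forward as they close: fully open they stand 13 mm farther back than shut.
Start: joints at [0.259, 0.385, 0.008, 0, -1.194, -0.259], TCP at [624.98, 0.025, 404.712] pointing down, gripper open.
Joint ranges: [-3.14, 3.14], [-1.21, 2.06], [-1.07, 1.41], [-3.16, 2.05], [-2.99, -0.16], [-3.1, 3.1]. Speed limits (rad/s): [2.79, 2.79, 3.14, 3.14, 3.14, 3.14].

### API

Orientations are given as a unit quaternion [x, y, z, w].
In Python, from bench import * gives the robot as it stands. The module is installed in compiled form; this text tells all that it offers.
- The arm moves only by the tool apply_moves, never from a script. Its arguments are lists of equal length, an entry for each row: "fingers": the closure, from 0 (fully open) to 1 (shut); "dp": the shift along the world's x, y, z in cm, a list of three; "yaw": the turn about the world's z in degrees. A call has 1 to 10 rows; each row is the pose to reach, as a shift and turn from the pose measured when the call began; what a row does not reach only later rows make up. A row lasts 1/10 s, in which the tool goes at most 50 mm and 8.59 degrees, less where a joint would pass 70% of its speed; a pose out of reach is approached as far as the arm can. A call with a gripper value outside its range is refused whole. The fingers move at their own pace and stop on an object; the grip force is fixed at half the most. Time passes only in rows, so rows that repeat a pose let the fingers close. It gives the time, the measured TCP pose, the force and the opening at its end, in the units of the state.
- read_state(): the state, without advancing time (a new reading comes with each control period).
- get_image(name): name is "scene" or "side" or "wrist"; returns a dict with "color" (400x640x3 uint8, blue, green, red), "mtx" (3x3 intrinsics, pixels), "camera_from_world" (4x4, takes a point from world to camera coordinates); the wrist camera has in their place "tool_from_camera" (4x4, takes a point from camera to tool coordinates, whose origin is the TCP and whose axes are the flange's). Camera axes: x right, y down, z forward; pixel columns grow to the right and rows downward; lengths in mm; the calibration is good to about 2 mm. A picture is of the moment at which its call begins: read the wrist's pose just before it. There is no depth.
- job_done(): hands the job in, once; it reports no verdict.
The state is a dict: "clock": time; "joints": joint angles; "joint_vel": joint speeds; "joint_efforts": joint torques, N m; "position": TCP position; "ee_rot": TCP orientation; "contact_force": force on the tool from outside, world axes, zero at the start; "wrist_torque": the same for the moment, N m; "gripper_width": finger opening in mm.
Only numpy, scipy, OpenCV 4.12 (cv2) and the standard library are available. Lean on these libraries where they do the work, as an engineer would, in place of code of your own. Each camera call takes 0.05 s, during which the arm holds its last target. There are 200 camera calls.

### The job

The black slide tray rests askew on the scanner's loading bed, with one long edge still up on the blue ledge and its floor on top of the two brass pins. Without gripping or lifting it, nudge it gently sideways with the fingers, off the ledge, until both of its holes drop over the two pins and it lies flat on the white bed. Leave the dropper bottle, the jar and the slide box standing where they are.

Things in the scene. Friction and masses are not known exactly. Their poses are not given: they have to be found in the camera images.
- bed: Fixed loading bed. Origin on the bench top, under the middle of the seated tray's place; z up, x along the seated tray's long side, y along its short side. White floor 20 mm above the bench: x -95 to 95, y -58 to 75 mm. Blue ledge 30 mm above the bench: x -95 to 95, y -113 to -58 mm, upright face at y = -58. No stop beyond the pins; dark printed corners mark the tray's place at +y
- tray: Loose black open tray, about 0.25 kg, 160 (x) by 110 (y) by 25 mm tall, floor 8 mm thick, four upright walls 5 mm thick, three glass slides fixed inside. Origin at the centre of its underside, z up. Seated, its origin is 20 mm above the bed's origin and its axes match the bed's; its walls then stand 15 mm above the ledge, 3 mm from the ledge's face
- hole_near (a point): centre, at the underside, of the round 14 mm hole through the tray's floor at the tray's x = -60, y = +10 mm
- hole_far (a point): centre, at the underside, of the round 14 mm hole through the tray's floor at the tray's x = +60, y = +10 mm
- pin_near (a point): tip of the fixed brass pin at the bed's x = -60, y = +10 mm, level with the ledge; 10 mm in diameter, 10 mm tall, the upper 6 mm tapering to a 5 mm tip; hole_near belongs on it, with 2 mm of play all round
- pin_far (a point): tip of the fixed brass pin at the bed's x = +60, y = +10 mm, level with the ledge; 10 mm in diameter, 10 mm tall, the upper 6 mm tapering to a 5 mm tip; hole_far belongs on it, with 2 mm of play all round
- dropper: White dropper bottle with a green label, 32 mm in diameter, 75 mm tall, loose on the bench beyond the bed's +y edge; origin at the centre of its underside. Not to be disturbed
- jar: Amber glass jar with a black lid, 48 mm in diameter, 60 mm tall, loose on the bench off the bed's +x, +y corner; origin at the centre of its underside. Not to be disturbed
- slidebox: Green slide box with a white lid, 92 by 36 by 40 mm tall, loose on the bench beyond the ledge (bed's -y side); origin at the centre of its underside. Not to be disturbed
- ledge (a point): middle of the blue ledge's top edge at its upright face. The tray starts 22 to 36 mm short of home along the bed's y, up to 10 mm off along x and turned up to 0.08 rad, underside 30 mm above the bench, lying on the ledge along its -y wall and on both pin tips
Things that resemble listed ones, but are neither listed nor needed, are in the scene too. There is more than one size of the tray; the job needs the middle-sized.

How it is judged (in metres and radians):
At the end, for the whole second after the job is handed in: Each hole's centre is within 3.5 mm (seen from above) of its own pin, the tray's origin is less than 22.5 mm above the bench, the tray is level within 0.03 rad and at rest; the bottle, jar and slide box stand upright (within 0.2 rad) within 20 mm of where they began (horizontal distance between hole_near and pin_near below 0.0035 m and horizontal distance between hole_far and pin_far below 0.0035 m and height (world z) of tray below 0.0225 m and angle between tray's own z axis and vertical below 0.03 rad and linear speed of tray below 0.01 m/s and distance of each of dropper, jar, slidebox from where it was at the start of the episode below 0.02 m and angle between each of dropper, jar, slidebox's own z axis and vertical below 0.2 rad); the robot touches nothing.
It fails at once if the tray is lifted: its origin rises above 37 mm, 7 mm over its starting height (height (world z) of tray above 0.037 m).
It fails at once if the tray is tipped by more than 0.35 rad (angle between tray's own z axis and vertical above 0.35 rad).
It fails at once if the tray is gripped or pushed hard: the fingers press on it with more than 25 N in all (contact force between the fingers and tray above 25 N).
It fails at once if the dropper bottle, the jar or the slide box is moved by more than 20 mm (distance of any of dropper, jar, slidebox from where it was at the start of the episode above 0.02 m).
It also fails if it takes over 51 s, if anything falls off the work surface, if the arm or the gripper's body presses on something with over 40 N, if the wrist force passes 120 N, or if a joint passes its speed limit or range.

## Working session

There is one attempt and no reset: what is moved stays moved. The work goes in short steps, Python scripts to look and compute and a tool call to move; the robot and the scene stay as the last step left them, time stands still between calls to the robot, and variables do not carry over. Pictures are saved under pics/ and viewed, about 8 in all and at most 12, crops included, and the job is handed in when it is done.

Besides the shell and the picture viewer there is one more tool, called by a JSON object that holds its "fn" and its "kwargs", one argument or row to a line. apply_moves: Moves the arm, as the interface text tells. Its arguments: {"type":"object","properties":{"fingers":{"type":"array","items":{"type":"number"}},"dp":{"type":"array","items":{"type":"array","items":{"type":"number"}}},"yaw":{"type":"array","items":{"type":"number"}}},"required":["fingers","dp","yaw"]}

```bash
mkdir -p pics
cat > h.py <<'E'
from bench import *
import numpy as np, cv2
from scipy.spatial.transform import Rotation as R
def grab(name):
    s=read_state(); im=get_image(name)
    K=np.array(im["mtx"])
    if name=="wrist":
        T=np.eye(4);T[:3,:3]=R.from_quat(s["ee_rot"]).as_matrix();T[:3,3]=s["position"]
        W=T@np.array(im["tool_from_camera"])
    else: W=np.linalg.inv(np.array(im["camera_from_world"]))
    return im["color"].copy(),K,W
def onplane(px,K,W,z):
    px=np.atleast_2d(np.array(px,float)); d=np.c_[px,np.ones(len(px))]@np.linalg.inv(K).T@W[:3,:3].T
    o=W[:3,3]; return o+d*((z-o[2])/d[:,2])[:,None]
def proj(P,K,W):
    P=np.atleast_2d(P); c=(P-W[:3,3])@W[:3,:3]; u=c@K.T; return u[:,:2]/u[:,2:]
E
python3 - <<'E'
from h import *
print(read_state())
for n in ["scene","side","wrist"]:
    c,K,W=grab(n); cv2.imwrite(f"pics/{n}0.png",c); np.savez(f"pics/{n}0.npz",c=c,K=K,W=W); print(n,K.tolist(),W.round(3).tolist())
E
```

```text
{'clock': 0.0, 'joints': array([ 2.58590879e-01,  3.85554484e-01,  6.61998656e-03, -5.11614304e-04,
       -1.19399662e+00, -2.58604878e-01]), 'joint_vel': array([-0.00015609,  0.00156408,  0.00089288,  0.00191045,  0.00054276,
        0.00128648]), 'joint_efforts': array([-9.55001960e-04, -3.92286408e+01,  1.88399577e+01,  4.18616563e+00,
       -4.72148502e-03,  8.27910434e-07]), 'position': array([6.24790880e+02, 3.07863897e-02, 4.03618263e+02]), 'ee_rot': array([-0.70703467,  0.70717804,  0.00074218, -0.00080314]), 'contact_force': array([-0.16517461, -0.30110216,  0.28921107]), 'wrist_torque': array([-0.03638947, -0.02750724,  0.00278173]), 'gripper_width': 85.51907750019802}
scene [[360.91242303372877, 0.0, 317.48642661418137], [0.0, 360.91242303372877, 200.4808727870879], [0.0, 0.0, 1.0]] [[-0.728, 0.438, -0.528, 954.26], [0.686, 0.464, -0.56, 446.127], [-0.0, -0.77, -0.638, 571.945], [0.0, 0.0, 0.0, 1.0]]
side [[377.7810571365611, 0.0, 313.29471678464984], [0.0, 377.7810571365611, 195.1457715742162], [0.0, 0.0, 1.0]] [[-0.992, -0.078, 0.098, 475.239], [-0.125, 0.692, -0.711, 602.027], [-0.012, -0.718, -0.696, 605.807], [0.0, 0.0, 0.0, 1.0]]
wrist [[322.11787830807754, 0.0, 320.9982368207591], [0.0, 322.11787830807754, 203.65154995726877], [0.0, 0.0, 1.0]] [[-1.0, 0.001, -0.003, 624.557], [0.0, 0.946, 0.325, -83.356], [0.003, 0.325, -0.946, 373.038], [0.0, 0.0, 0.0, 1.0]]
```

View pics/scene0.png

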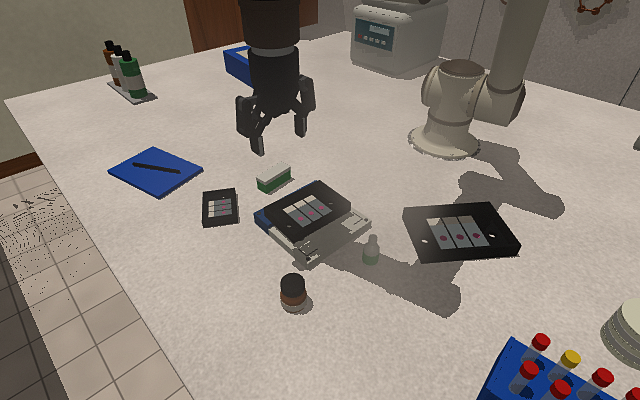

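View pics/wrist0.png

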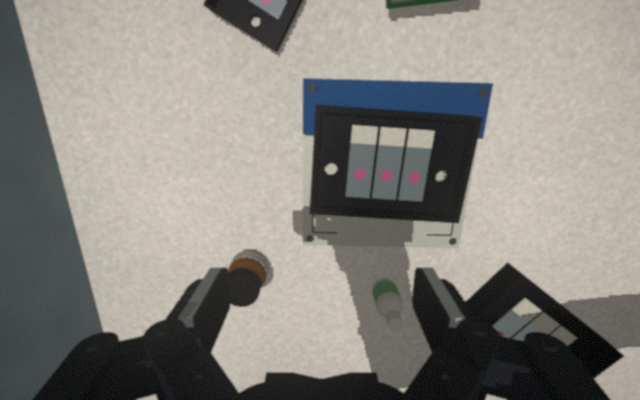

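The tray candidates are a small one at scene (220,207), one on the blue/white bed at (305,207), and a large one at (460,232). The middle-sized one lying partly on the blue ledge fits the description. I'll confirm it in one enlarged crop and check the segmentation there too.

Run:
```python
from h import *
d={n:np.load(f"pics/{n}0.npz") for n in ["wrist","side","scene"]}
c=d["wrist"]["c"]; a=cv2.resize(c[60:260,280:510],None,fx=3,fy=3,interpolation=cv2.INTER_CUBIC)
cv2.imwrite("pics/crop0.png",a[:600,:690])
cv2.imwrite("pics/side_v.png",d["side"]["c"])
K,W=d["wrist"]["K"],d["wrist"]["W"]
hsv=cv2.cvtColor(c,cv2.COLOR_BGR2HSV)
m=cv2.inRange(hsv,(100,120,60),(125,255,255)); m[:60]=0;m[200:]=0
cs=max(cv2.findContours(m,0,2)[0],key=cv2.contourArea)
print("blue",cv2.approxPolyDP(cs,3,True)[:,0].tolist())
m=(c.max(2)<60).astype(np.uint8); m[:90]=0;m[235:]=0;m[:,:290]=0;m[:,485:]=0
cs=max(cv2.findContours(m,0,2)[0],key=cv2.contourArea)
print("tray",cv2.approxPolyDP(cs,4,True)[:,0].tolist(), cv2.contourArea(cs))
```

```text
blue [[304, 132], [313, 133], [317, 103], [479, 115], [483, 118], [481, 136], [490, 85], [305, 80]]
tray [[317, 106], [311, 213], [457, 221], [480, 117]] 16582.0
```

View pics/crop0.png

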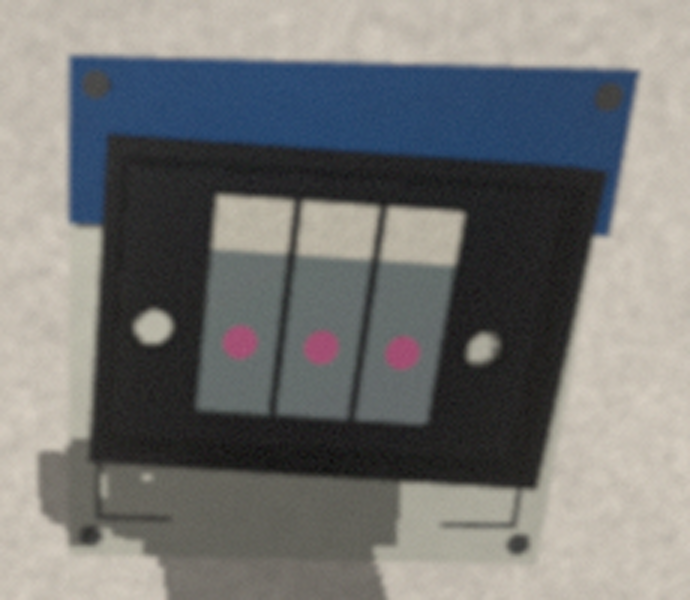

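View pics/side_v.png

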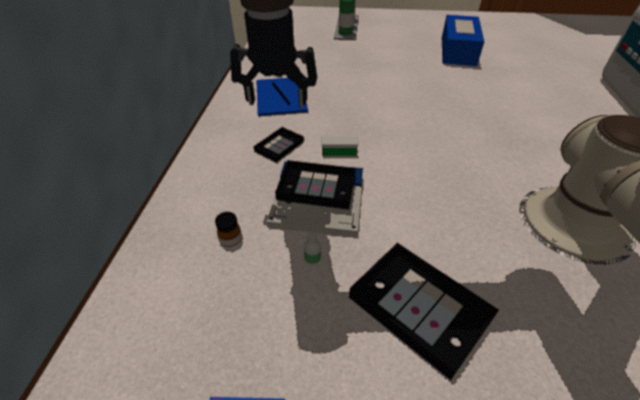

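Crop: the middle tray rests on the ledge. Its holes are at wrist px (331,169) (far, +x side) and (441,176) (near), and the printed corners are at the +y side. I'll solve the bed and tray poses, check hole heights from two views, and triangulate the fingertips.

```bash
cat >> h.py <<'E'
def fit2d(M,P):
    """rigid 2D fit: P = R(th) M + t"""
    M=np.array(M,float);P=np.array(P)[:,:2]; a=M-M.mean(0); b=P-P.mean(0)
    th=np.arctan2((a[:,0]*b[:,1]-a[:,1]*b[:,0]).sum(),(a*b).sum())
    Rm=np.array([[np.cos(th),-np.sin(th)],[np.sin(th),np.cos(th)]]); t=P.mean(0)-Rm@M.mean(0)
    return th,t,Rm,np.linalg.norm(P-(M@Rm.T+t),axis=1)
def tri(views):
    A=np.zeros((3,3));b=np.zeros(3);D=[]
    for px,K,W in views:
        d=W[:3,:3]@np.linalg.inv(K)@np.array([px[0],px[1],1.]);d/=np.linalg.norm(d);Q=np.eye(3)-np.outer(d,d);A+=Q;b+=Q@W[:3,3];D.append(Q)
    x=np.linalg.solve(A,b); return x.round(1),[round(float(np.linalg.norm(Q@(x-v[2][:3,3]))),1) for Q,v in zip(D,views)]
E
python3 - <<'E'
from h import *
d={n:np.load(f"pics/{n}0.npz") for n in ["wrist","side","scene"]}
V={n:(d[n]["K"],d[n]["W"]) for n in d}
K,W=V["wrist"]
P=np.r_[onplane([(305,80),(490,85),(304,133)],K,W,30),onplane([(302.7,242.5),(458.5,246.7)],K,W,20)]
bt,bo,Rb,e=fit2d([(95,-113),(-95,-113),(95,-58),(95,75),(-95,75)],P); print("bed",bt,bo,e.round(1))
P=onplane([(316.5,105),(310.5,213.5),(459,222),(481,117)],K,W,55); print(P.round(1))
tt,to,Rt,e=fit2d([(80,-55),(80,55),(-80,55),(-80,-55)],P); print("tray",tt,to,e.round(1))
H=onplane([(331,169),(440.8,176)],K,W,38); t2,o2,R2,e2=fit2d([(60,10),(-60,10)],H); print("tray by holes",t2,o2,e2.round(1))
print("rel",Rb.T@(to-bo),tt-bt, Rb.T@(o2-bo),t2-bt)
# blobs bright in tray in scene/side: predicted hole pixels
for n in ["side","scene"]:
    print(n,"holes pred",proj(H,*V[n]).round(1).tolist())
for n,box in (("side",(160,210,275,360)),("scene",(175,245,255,355))):
    c=d[n]["c"]; g=c.min(2); 
    y0,y1,x0,x1=box; m=np.zeros_like(g); m[y0:y1,x0:x1]=(g[y0:y1,x0:x1]>85)
    k,l,s,ce=cv2.connectedComponentsWithStats(m.astype(np.uint8))
    print(n,[(ce[i].round(1).tolist(),int(s[i,4])) for i in range(1,k) if 3<=s[i,4]<60])
print("tips",tri([((258,151),*V["scene"]),((249,102),*V["side"])]),tri([((258,151),*V["scene"]),((305,103),*V["side"])]),tri([((304,136),*V["scene"]),((305,103),*V["side"])]))
h=cv2.hconcat([cv2.resize(d["scene"]["c"][170:250,250:380],None,fx=4,fy=4,interpolation=2),cv2.resize(d["side"]["c"][150:230,260:330],None,fx=4,fy=4,interpolation=2)])
cv2.imwrite("pics/crop1.png",h)
# neighbours
print("slidebox/dropper/jar approx",proj([[bo[0],bo[1],20]],*V["scene"]).round())
print("box near edge",onplane([(387,6),(479,0)],K,W,40).round(),"dropper base", onplane([(371,262)],*V["scene"],0).round(),"jar",onplane([(293,308)],*V["scene"],0).round())
E
```

```text
bed -0.027129042898718793 [549.15353056  17.69564939] [2.9 3.8 1.4 2.4 1.5]
[[627.9 -72.5  55. ]
 [634.7  37.1  55. ]
 [476.5  47.   55. ]
 [470.5 -61.4  55. ]]
tray -0.0640463511623946 [552.38502262 -12.44003477] [0.8 1.  0.7 1.7]
tray by holes -0.0659701191364761 [553.54847085 -13.00582856] [1.1 1.1]
rel [  4.04775496 -30.03693861] -0.036917308263675806 [  5.22612264 -30.57096483] -0.03884107623775731
side holes pred [[289.2, 184.2], [341.7, 190.7]]
scene holes pred [[288.6, 224.3], [330.0, 201.9]]
side [([276.6, 203.5], 23), ([288.7, 207.7], 3)]
scene [([276.7, 176.9], 9), ([330.0, 203.0], 3), ([289.0, 226.0], 3), ([304.2, 238.5], 4), ([350.9, 241.9], 41), ([299.0, 241.0], 3), ([306.7, 242.3], 7)]
tips (array([673.4,   4.4, 249.6]), [2.4, 2.4]) (array([ 592.1, -126.6,  166. ]), [6.5, 6.5]) (array([571.3,   1.8, 244.6]), [4.3, 4.3])
slidebox/dropper/jar approx [[318. 222.]]
box near edge [[ 564. -157.   40.]
 [ 481. -162.   40.]] dropper base [[537. 164.   0.]] jar [[725. 137.   0.]]
```

{"fn": "apply_moves", "kwargs": {
  "fingers": [0,0,0,0,0],
  "dp": [
    [-2.4,-2,-2.4],
    [-4.8,-4,-4.8],
    [-7.2,-6,-7.3],
    [-7.2,-6,-7.3],
    [-7.2,-6,-7.3]
  ],
  "yaw": [-0.5,-1,-1.6,-1.6,-1.6]
}}

```text
clock: 0.65
position: [552.7, -60.4, 330.7]
ee_rot: [-0.697, 0.717, 0.001, -0.001]
contact_force: [0.4, 0.4, 0.8]
gripper_width: 85.5
```

Run:
```python
from h import *
print(read_state()["position"])
c,K,W=grab("wrist"); np.savez("pics/w1.npz",c=c,K=K,W=W); cv2.imwrite("pics/w1.png",c)
```

```text
[552.65537039 -60.36686775 330.65941441]
```

View pics/w1.png

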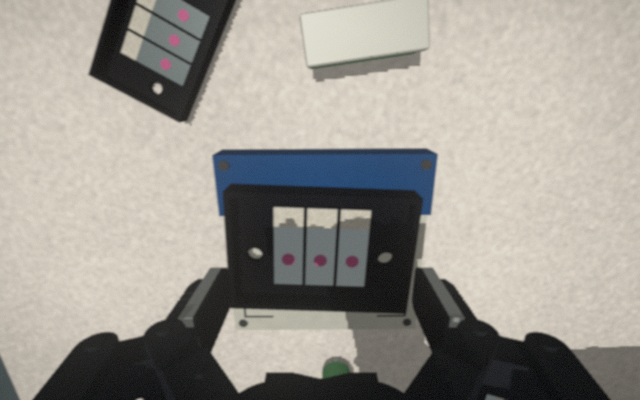

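Wrist view: blue face-edge corners are at about (219,213) and (431,213), floor +y corners at about (237,328) and (413,328), printed corners at (245,316) and (405,316), and holes at (256,253) and (385,257). The jaws look parallel to the bed.

Run:
```python
from h import *
d=np.load("pics/w1.npz");c,K,W=d["c"],d["K"],d["W"]
hsv=cv2.cvtColor(c,cv2.COLOR_BGR2HSV)
m=cv2.inRange(hsv,(100,100,40),(125,255,255))
cs=max(cv2.findContours(m,0,2)[0],key=cv2.contourArea); print("blue",cv2.approxPolyDP(cs,2,True)[:,0].tolist())
def blob(x,y,r=9):
    g=c[y-r:y+r+1,x-r:x+r+1].min(2).astype(float); w=np.clip(g-70,0,None); w[w<20]=0
    yy,xx=np.mgrid[y-r:y+r+1,x-r:x+r+1]; return (xx*w).sum()/w.sum(),(yy*w).sum()/w.sum()
hp=[blob(256,253),blob(385,257)]; print(np.round(hp,1))
H=onplane(hp,K,W,38); t2,o2,R2,e2=fit2d([(60,10),(-60,10)],H)
F=onplane([(219.5,214),(431.5,214)],K,W,30); G=onplane([(237,328.5),(413.5,328.5)],K,W,20); C=onplane([(245,317),(405,317)],K,W,20)
print(F.round(1),G.round(1),C.round(1),sep="\n")
bt,bo,Rb,e=fit2d([(95,-58),(-95,-58),(95,75),(-95,75)],np.r_[F,G]); print("bed",bt,bo,e.round(1))
print("tray",t2,o2,e2,"rel",Rb.T@(o2-bo),t2-bt, "corners in bed",((C[:,:2]-bo)@Rb).round(1))
k0=np.load("pics/wrist0.npz")
for a,b in (((331,169),hp[0]),((440.8,176),hp[1]),((490,85),(435,152))): print(tri([(a,k0["K"],k0["W"]),(b,K,W)]))
cv2.imwrite("pics/w1c.png",cv2.resize(c[140:340,200:450],None,fx=3,fy=3,interpolation=2))
```

```text
blue [[435, 155], [429, 152], [411, 153], [404, 150], [384, 153], [224, 152], [214, 156], [220, 213], [223, 214], [222, 192], [231, 183], [414, 190], [423, 199], [421, 213], [428, 213]]
[[255.9 251.8]
 [384.6 257.1]]
[[642.8 -44.   30. ]
 [452.9 -38.2  30. ]]
[[644.8  89.5  20. ]
 [457.7  95.4  20. ]]
[[634.8  75.2  20. ]
 [467.5  80.4  20. ]]
bed -0.028918633905985456 [549.29974773  17.18663544] [0.5 0.3 1.7 1.3]
tray -0.07627791781060425 [552.75353615 -14.90873869] [1.41616482 1.41616482] rel [  4.38036935 -31.98208967] -0.0473592839046188 corners in bed [[ 83.7  60.4]
 [-83.6  60.8]]
(array([613.1,  -5.8,  31.7]), [0.5, 0.5])
(array([494.2,   1.7,  34.3]), [0.2, 0.2])
(array([449.7, -91.4,  18.8]), [1.0, 1.0])
```

View pics/w1c.png

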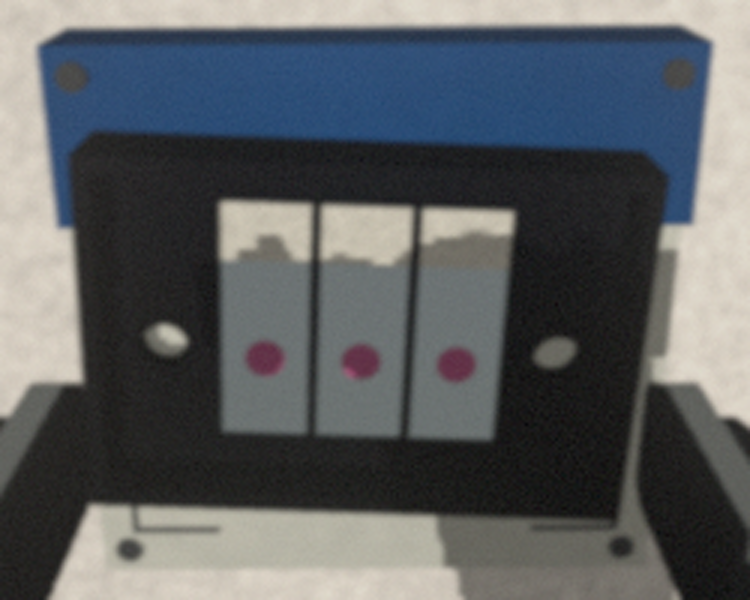

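Tray relative to home is about dx +4.4 mm, dy −31 mm, yaw −0.04. Hole heights triangulate to 32–34 mm, so the tray lies level on the ledge. Next I'll lower the open fingers behind the −y wall over the ledge.

{"fn": "apply_moves", "kwargs": {
  "fingers": [0,0,0,0,0,0,0],
  "dp": [
    [-0.3,-4.2,0],
    [-0.3,-4.2,-4],
    [-0.3,-4.2,-8],
    [-0.3,-4.2,-11],
    [-0.3,-4.2,-13],
    [-0.3,-4.2,-13],
    [-0.3,-4.2,-13]
  ],
  "yaw": [0,0,0,0,0,0,0]
}}

```text
clock: 1.4
position: [552.0, -101.5, 202.3]
ee_rot: [-0.698, 0.716, -0.001, 0.0]
contact_force: [0.0, -0.2, 0.0]
gripper_width: 85.6
```

Run:
```python
from h import *
for n in ["scene","side"]:
    c,K,W=grab(n); np.savez(f"pics/{n}1.npz",c=c,K=K,W=W)
    if n=="scene": a=cv2.resize(c[110:260,220:390],None,fx=3.5,fy=3.5,interpolation=2); cv2.imwrite("pics/s1.png",a)
```

```text
(no output)
```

View pics/s1.png

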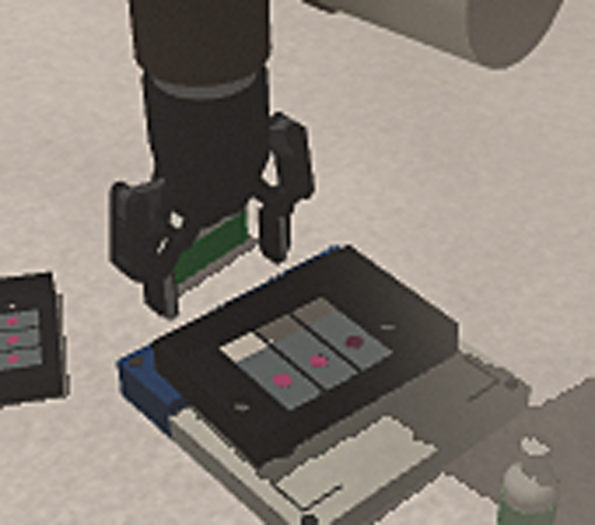

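The view shows both tips behind the −y wall and clear of it, with the +x tip at about scene px (267,201). A quick height check follows.

Run:
```python
from h import *
d=np.load("pics/scene1.npz");K,W=d["K"],d["W"]
for z in (30,36,42,48): print(z,proj([[600,-98,z],[505,-98,z],[600,-90,z]],K,W).round(1).tolist())
```

```text
30 [[267.9, 204.5], [298.8, 187.3], [270.0, 206.1]]
36 [[267.7, 202.5], [298.7, 185.4], [269.8, 204.1]]
42 [[267.5, 200.5], [298.7, 183.4], [269.6, 202.1]]
48 [[267.2, 198.5], [298.6, 181.5], [269.4, 200.1]]
```

Tips are at about z = 40 mm, as intended. Pushing along +y about 40 mm in small steps should align the yaw and stop about 10 mm short of home.

{"fn": "apply_moves", "kwargs": {
  "fingers": [0,0,0,0,0,0,0,0,0,0],
  "dp": [
    [0.0,0.6,-0.3],
    [0.0,1.1,-0.3],
    [0.0,1.4,-0.3],
    [0.05,1.7,-0.3],
    [0.05,2.0,-0.3],
    [0.05,2.3,-0.3],
    [0.05,2.6,-0.3],
    [0.05,2.9,-0.3],
    [0.1,3.2,-0.3],
    [0.1,3.4,-0.3]
  ],
  "yaw": [0,0,0,0,0,0,0,0,0,0]
}}

```text
clock: 2.5
position: [552.8, -67.5, 200.4]
ee_rot: [-0.698, 0.717, -0.001, 0.001]
contact_force: [0.5, -3.7, 2.4]
gripper_width: 85.2
```

```bash
cat > look.py <<'E'
from h import *
import sys
s=read_state(); print("clk",s["clock"],s["position"].round(1),s["contact_force"].round(1), "yaw",R.from_quat(s["ee_rot"]).as_euler("xyz",degrees=True).round(2))
bt=-0.029; bo=np.array([549.3,17.2]); Rb=np.array([[np.cos(bt),-np.sin(bt)],[np.sin(bt),np.cos(bt)]])
n=sys.argv[1]
for v in ["wrist","scene","side"]:
    c,K,W=grab(v); np.savez(f"pics/{v}_{n}.npz",c=c,K=K,W=W)
    hsv=cv2.cvtColor(c,cv2.COLOR_BGR2HSV); m=cv2.inRange(hsv,(150,70,60),(178,255,255))
    k,l,st,ce=cv2.connectedComponentsWithStats(m)
    P=[]
    for i in range(1,k):
        if st[i,4]>=6:
            w=onplane(ce[i],K,W,float(sys.argv[2]))[0,:2]; b=Rb.T@(w-bo)
            if abs(b[0])<60 and abs(b[1])<70: P.append((b.round(1).tolist(),int(st[i,4])))
    P.sort(); print(v,P)
    if len(P)>=2: q=np.array(P[-1][0])-P[0][0]; print("  mean",np.mean([p[0] for p in P],0).round(1),"th",np.arctan2(q[1],q[0]).round(3))
E
python3 - <<'E'
# initial baseline of the pink dots in tray frame
from h import *
for f in ("wrist0","w1"):
    d=np.load(f"pics/{f}.npz");c,K,W=d["c"],d["K"],d["W"]
    m=cv2.inRange(cv2.cvtColor(c,cv2.COLOR_BGR2HSV),(150,70,60),(178,255,255))
    k,l,st,ce=cv2.connectedComponentsWithStats(m); print(f,[(onplane(ce[i],K,W,39.5)[0,:2].round(1).tolist(),int(st[i,4])) for i in range(1,k) if st[i,4]>5])
E
python3 look.py a 39.5
```

```text
wrist0 [([673.2, -161.2], 27), ([582.7, -2.2], 96), ([553.7, -0.4], 97), ([524.6, 1.8], 97), ([395.6, 206.6], 12)]
w1 [([645.6, -199.1], 100), ([655.1, -183.3], 90), ([664.2, -167.6], 87), ([583.2, -2.0], 102), ([554.3, 0.1], 99), ([525.3, 1.9], 99)]
clk 2.5 [552.8 -67.5 200.4] [ 0.5 -3.7  2.4] yaw [-1.7978e+02 -2.0000e-02 -9.1540e+01]
wrist []
scene [([-26.2, -6.3], 13), ([2.4, -6.5], 15), ([31.7, -6.6], 19)]
  mean [ 2.6 -6.5] th -0.005
side [([-26.7, -5.4], 12), ([2.6, -6.2], 11), ([31.1, -5.8], 23)]
  mean [ 2.3 -5.8] th -0.007
```

Yaw is nearly straight, with the tray at about (+2.5, −19) from home. I'll back off, rise and look from above.

{"fn": "apply_moves", "kwargs": {
  "fingers": [0,0,0,0,0,0],
  "dp": [
    [0,-0.8,0],
    [0,-0.8,3],
    [0,-0.8,7],
    [0,0,11.5],
    [0,0.7,13],
    [0,0.7,13]
  ],
  "yaw": [0,0,0,0,0,0]
}}

```text
clock: 3.25
position: [553.3, -60.0, 333.3]
ee_rot: [-0.698, 0.716, -0.003, 0.004]
contact_force: [-0.8, 0.4, -0.6]
gripper_width: 85.6
```

```bash
python3 look.py b 39.5
python3 - <<'E'
from h import *
d=np.load("pics/wrist_b.npz");c,K,W=d["c"],d["K"],d["W"]
cv2.imwrite("pics/wb.png",cv2.resize(c[140:340,200:450],None,fx=3,fy=3,interpolation=2))
E
```

```text
clk 3.25 [553.3 -60.  333.3] [-0.8  0.4 -0.6] yaw [-1.794e+02  9.000e-02 -9.147e+01]
wrist [([-27.1, -6.2], 93), ([2.3, -6.2], 100), ([30.9, -6.2], 118)]
  mean [ 2.  -6.2] th 0.0
scene [([-26.2, -6.3], 13), ([2.8, -6.5], 16), ([31.7, -6.6], 19)]
  mean [ 2.8 -6.5] th -0.005
side [([-27.1, -5.2], 11), ([3.5, -5.3], 15), ([31.3, -5.9], 24)]
  mean [ 2.6 -5.5] th -0.012
```

View pics/wb.png

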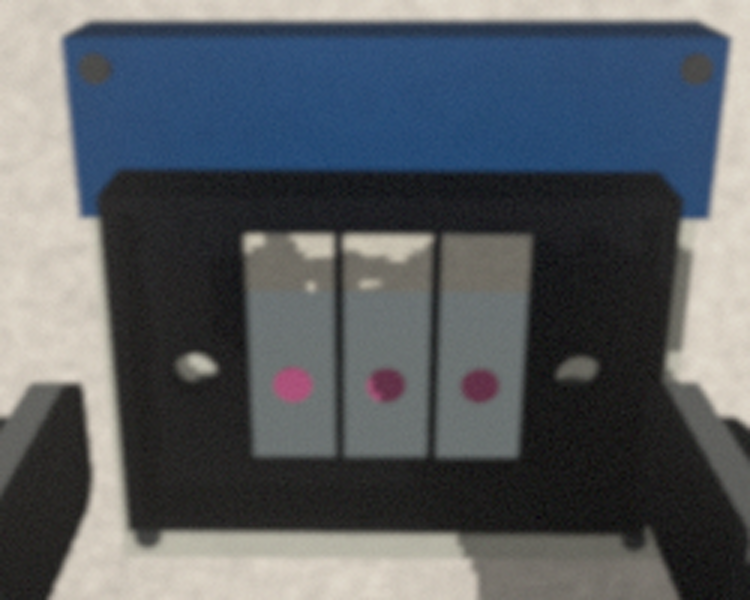

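Wrist view: the tray is square to the bed (edges parallel to the ledge). Dots put it at about x +2.0, y −19.6, and the rim versus ledge centres agree at about +1.9. Next I'll close the fingers, go to the +x side and nudge −x by 2 mm.

{"fn": "apply_moves", "kwargs": {
  "fingers": [1,1,1,1,1,1,1,1,1,1],
  "dp": [
    [3.5,2,0],
    [7,4,0],
    [10.5,5.5,0],
    [10.5,5.5,0],
    [10.5,5.5,-3],
    [10.5,5.5,-6],
    [10.5,5.5,-9],
    [10.5,5.5,-11],
    [10.5,5.5,-12],
    [10.5,5.5,-12]
  ],
  "yaw": [0,0,0,0,0,0,0,0,0,0]
}}

```text
clock: 4.4
position: [656.2, -6.2, 206.0]
ee_rot: [-0.697, 0.717, 0.001, -0.002]
contact_force: [0.1, 1.1, 0.1]
gripper_width: 0.2
```

```bash
python3 look.py c 39.5
python3 - <<'E'
from h import *
a=[]
for n in ("scene","wrist"):
    d=np.load(f"pics/{n}_c.npz");c,K,W=d["c"],d["K"],d["W"]
    p=proj([[640,-5,45]],K,W)[0]; print(n,p)
    x,y=(np.clip(p,[60,50],[579,349])).astype(int); x0,y0=x-60,y-50
    a.append(cv2.resize(c[y0:y0+100,x0:x0+120],(396,330),interpolation=2)); print(x0,y0)
cv2.imwrite("pics/c2.png",cv2.hconcat(a))
E
```

```text
clk 4.4 [656.2  -6.2 206. ] [0.1 1.1 0.1] yaw [ 1.7974e+02 -6.0000e-02 -9.1590e+01]
wrist [([-26.8, -5.5], 405), ([2.4, -5.5], 405), ([31.3, -5.5], 388)]
  mean [ 2.3 -5.5] th 0.0
scene [([-26.5, -6.9], 16), ([2.7, -6.5], 18), ([31.3, -6.7], 18)]
  mean [ 2.5 -6.7] th 0.003
side [([-27.1, -5.6], 20), ([2.4, -6.0], 21), ([31.1, -5.8], 23)]
  mean [ 2.1 -5.8] th -0.003
scene [279.04422233 228.41041843]
219 178
wrist [353.3989102 283.2553174]
293 233
```

View pics/c2.png

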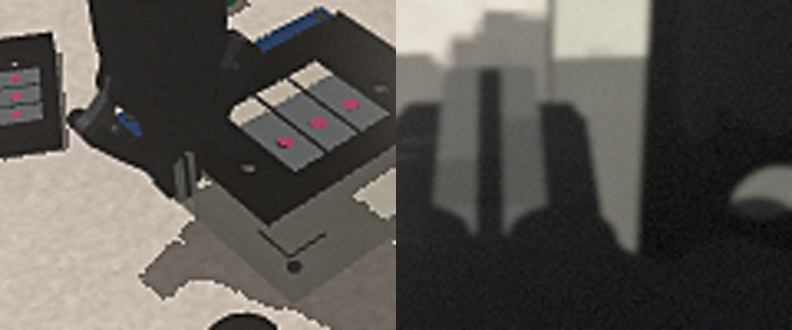

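Fingers are closed just off the +x wall, with a gap of roughly 7–11 mm. I'll approach slowly.

{"fn": "apply_moves", "kwargs": {
  "fingers": [1,1,1,1,1,1],
  "dp": [
    [-0.3,0,0.2],
    [-0.5,0,0.3],
    [-0.7,0,0.3],
    [-0.8,0,0.3],
    [-0.9,0,0.3],
    [-0.9,0,0.3]
  ],
  "yaw": [0,0,0,0,0,0]
}}

```text
clock: 5.15
position: [648.4, -5.7, 212.8]
ee_rot: [-0.698, 0.717, -0.001, 0.001]
contact_force: [-0.1, 0.5, 0.1]
gripper_width: -0.1
```

```bash
python3 look.py d 39.5
```

```text
clk 5.15 [648.4  -5.7 212.8] [-0.1  0.5  0.1] yaw [-1.7985e+02  2.0000e-02 -9.1540e+01]
wrist [([-26.7, -5.9], 382), ([2.4, -5.9], 378), ([31.2, -5.8], 335)]
  mean [ 2.3 -5.9] th 0.002
scene [([-26.5, -6.9], 16), ([2.7, -6.5], 18), ([31.4, -6.8], 16)]
  mean [ 2.5 -6.7] th 0.002
side [([-27.1, -5.6], 20), ([2.1, -5.8], 22), ([30.7, -6.3], 12)]
  mean [ 1.9 -5.9] th -0.012
```

{"fn": "apply_moves", "kwargs": {
  "fingers": [1,1,1,1],
  "dp": [
    [-0.1,0,-0.2],
    [-0.2,0,-0.3],
    [-0.3,0,-0.3],
    [-0.3,0,-0.3]
  ],
  "yaw": [0,0,0,0]
}}

```text
clock: 5.7
position: [645.5, -5.7, 209.6]
ee_rot: [-0.698, 0.717, -0.001, 0.001]
contact_force: [-0.4, 0.2, -0.2]
gripper_width: 0.2
```

```bash
python3 look.py e 39.5
```

```text
clk 5.7 [645.5  -5.7 209.6] [-0.4  0.2 -0.2] yaw [-1.7986e+02  1.0000e-02 -9.1550e+01]
wrist [([-26.7, -5.9], 391), ([2.4, -5.8], 391), ([31.4, -5.8], 342)]
  mean [ 2.4 -5.8] th 0.002
scene [([-26.5, -6.9], 16), ([2.7, -6.5], 18), ([31.4, -6.3], 15)]
  mean [ 2.5 -6.6] th 0.01
side [([-27.1, -5.6], 20), ([2.4, -6.0], 21), ([31.4, -6.5], 12)]
  mean [ 2.2 -6. ] th -0.015
```

{"fn": "apply_moves", "kwargs": {
  "fingers": [1,1,1,1],
  "dp": [
    [-0.1,0,0],
    [-0.2,0,0],
    [-0.3,0,0],
    [-0.3,0,0]
  ],
  "yaw": [0,0,0,0]
}}

```text
clock: 6.25
position: [642.8, -5.6, 209.9]
ee_rot: [-0.698, 0.717, -0.001, 0.001]
contact_force: [1.1, 1.5, 0.2]
gripper_width: 0.6
```

```bash
python3 look.py f 39.5
```

```text
clk 6.25 [642.8  -5.6 209.9] [1.1 1.5 0.2] yaw [-1.7979e+02  3.0000e-02 -9.1540e+01]
wrist [([-28.6, -6.2], 393), ([0.4, -6.0], 393), ([29.5, -5.9], 340)]
  mean [ 0.4 -6. ] th 0.005
scene [([-27.8, -7.1], 16), ([1.0, -6.4], 18), ([29.8, -6.9], 17)]
  mean [ 1.  -6.8] th 0.003
side [([-28.8, -6.1], 20), ([0.1, -5.9], 21), ([29.3, -6.8], 12)]
  mean [ 0.2 -6.3] th -0.012
```

The nudge moved the tray −2.0 mm; x is now about +0.3 with yaw about 0. I'll go back behind the −y wall with the fingers open.

{"fn": "apply_moves", "kwargs": {
  "fingers": [1,1,0,0,0,0,0,0,0],
  "dp": [
    [0.8,0,0],
    [0.8,0,4],
    [0.8,-1,7],
    [-3,-4,7],
    [-6.5,-7.5,7],
    [-9.6,-7.6,7],
    [-9.6,-7.6,4],
    [-9.6,-7.6,1],
    [-9.6,-7.6,0.3]
  ],
  "yaw": [0,0,0,0,0,0,0,0,0]
}}

```text
clock: 7.3
position: [545.5, -82.0, 210.3]
ee_rot: [-0.697, 0.717, 0.001, -0.001]
contact_force: [-0.3, -0.3, -1.0]
gripper_width: 85.6
```

```bash
python3 look.py g 39.5
```

```text
clk 7.3 [545.5 -82.  210.3] [-0.3 -0.3 -1. ] yaw [ 1.7982e+02 -1.0000e-02 -9.1600e+01]
wrist []
scene [([-27.8, -7.1], 14), ([0.9, -6.8], 17), ([29.8, -6.3], 19)]
  mean [ 1.  -6.7] th 0.014
side [([-29.1, -6.0], 13), ([0.4, -6.1], 20), ([28.8, -5.8], 22)]
  mean [ 0. -6.] th 0.003
```

{"fn": "apply_moves", "kwargs": {
  "fingers": [0,0,0,0,0,0,0,0,0,0],
  "dp": [
    [0.1,0,-1.3],
    [0.1,0.4,-1.4],
    [0.1,0.8,-1.4],
    [0.1,1.2,-1.4],
    [0.15,1.5,-1.4],
    [0.15,1.8,-1.4],
    [0.15,2.1,-1.4],
    [0.15,2.4,-1.4],
    [0.15,2.7,-1.4],
    [0.15,2.8,-1.4]
  ],
  "yaw": [0,0,0,0,0,0,0,0,0,0]
}}

```text
clock: 8.45
position: [549.1, -53.5, 199.5]
ee_rot: [-0.698, 0.716, -0.001, 0.001]
contact_force: [-0.4, -4.0, 3.8]
gripper_width: 85.2
```

```bash
python3 look.py h 39.5
```

```text
clk 8.45 [549.1 -53.5 199.5] [-0.4 -4.   3.8] yaw [-1.798e+02 -2.000e-02 -9.148e+01]
wrist []
scene [([-25.7, 11.0], 12), ([2.9, 10.9], 16), ([31.4, 10.4], 17)]
  mean [ 2.9 10.8] th -0.011
side [([-29.8, 22.1], 13), ([-0.5, 21.8], 16), ([26.7, 21.8], 23)]
  mean [-1.2 21.9] th -0.005
```

Scene and side disagree on the 39.5 mm plane, so the tray's height has changed. I'll triangulate the dots.

```bash
cat > tridots.py <<'E'
from h import *
import sys
bt=-0.029; bo=np.array([549.3,17.2]); Rb=np.array([[np.cos(bt),-np.sin(bt)],[np.sin(bt),np.cos(bt)]])
A=[]
for v in ("scene","side"):
    d=np.load(f"pics/{v}_{sys.argv[1]}.npz");c,K,W=d["c"],d["K"],d["W"]
    m=cv2.inRange(cv2.cvtColor(c,cv2.COLOR_BGR2HSV),(150,70,60),(178,255,255)); k,l,st,ce=cv2.connectedComponentsWithStats(m)
    L=[]
    for i in range(1,k):
        if st[i,4]>=6:
            b=Rb.T@(onplane(ce[i],K,W,35)[0,:2]-bo)
            if abs(b[0])<60 and abs(b[1])<70: L.append((b[0],ce[i]))
    L.sort(key=lambda t:t[0]); A.append([(p,K,W) for _,p in L])
for a,b in zip(*A):
    x,e=tri([a,b]); print((Rb.T@(x[:2]-bo)).round(1),x[2],e)
E
python3 tridots.py g; python3 tridots.py h
python3 - <<'E'
from h import *
a=[]
for n in ("scene","side"):
    d=np.load(f"pics/{n}_h.npz");c,K,W=d["c"],d["K"],d["W"]
    x,y=proj([[549,17,30]],K,W)[0].astype(int); a.append(cv2.resize(c[y-50:y+50,x-65:x+65],(399,307),interpolation=2))
cv2.imwrite("pics/h2.png",cv2.hconcat(a))
E
```

```text
[-29.   -8.1] 37.8 [0.3, 0.3]
[ 0.5 -7.1] 38.8 [0.2, 0.2]
[29.  -7.3] 38.2 [0.1, 0.1]
[-29.3   9.5] 31.8 [3.6, 3.6]
[ 0.4 10.1] 32.9 [3.7, 3.7]
[28.3  8.7] 31.5 [3.7, 3.7]
```

View pics/h2.png

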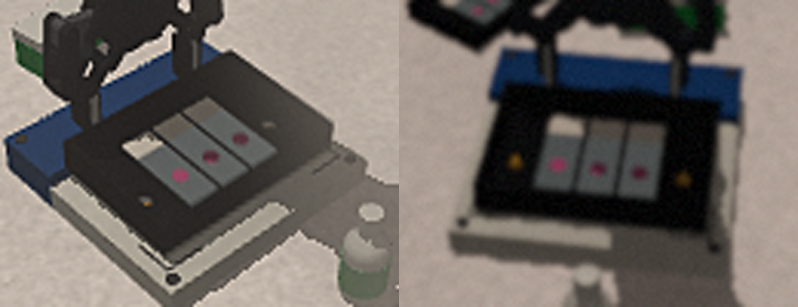

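In the side view brass shows in both holes, while the scene frame looks slightly earlier, so the tray was moving as the pictures were taken. Look again.

```bash
python3 look.py i 31.5; python3 tridots.py i
```

```text
clk 8.6 [548.8 -53.2 198.9] [ 0.3 -0.5  0.1] yaw [-1.7982e+02  4.0000e-02 -9.1530e+01]
wrist []
scene [([-26.8, 12.7], 13), ([2.3, 13.1], 17), ([30.9, 12.5], 18)]
  mean [ 2.1 12.8] th -0.003
side [([-29.2, 13.9], 12), ([0.8, 13.9], 16), ([28.3, 13.9], 23)]
  mean [-0.  13.9] th 0.0
[-28.9  10.7] 28.5 [0.2, 0.2]
[ 1.1 11.8] 29.7 [0.2, 0.2]
[29.  10.4] 28.4 [0.3, 0.3]
```

The dots dropped about 9.5 mm evenly, so the tray has fallen onto the bed over both pins. I'll retreat and verify from above.

{"fn": "apply_moves", "kwargs": {
  "fingers": [0,0,0,0,0,0,0,0,0,0],
  "dp": [
    [0,-0.8,0],
    [0,-1.2,0.5],
    [0,-1.2,4],
    [0,-1.2,8],
    [0,-1.2,12],
    [0,-0.7,13.3],
    [0,-0.7,13.3],
    [0,-0.7,13.3],
    [0,-0.7,13.3],
    [0,-0.7,13.3]
  ],
  "yaw": [0,0,0,0,0,0,0,0,0,0]
}}

```text
clock: 9.75
position: [548.6, -60.4, 330.0]
ee_rot: [-0.698, 0.716, 0.0, -0.0]
contact_force: [-0.4, -0.1, 0.5]
gripper_width: 85.3
```

```bash
python3 look.py j 29.5; python3 tridots.py j
python3 - <<'E'
from h import *
d=np.load("pics/wrist_j.npz");c,K,W=d["c"],d["K"],d["W"]
cv2.imwrite("pics/wj.png",cv2.resize(c[140:340,200:450],None,fx=3,fy=3,interpolation=2))
E
```

```text
clk 9.75 [548.6 -60.4 330. ] [-0.4 -0.1  0.5] yaw [ 1.7995e+02 -1.0000e-02 -9.1530e+01]
wrist [([-28.7, 11.5], 86), ([0.2, 11.7], 108), ([29.3, 11.9], 110)]
  mean [ 0.3 11.7] th 0.007
scene [([-28.3, 11.2], 13), ([0.3, 11.2], 17), ([29.5, 10.9], 18)]
  mean [ 0.5 11.1] th -0.005
side [([-29.0, 11.9], 12), ([0.0, 11.7], 20), ([28.7, 11.9], 23)]
  mean [-0.1 11.8] th 0.0
[-28.9  10.7] 28.5 [0.2, 0.2]
[ 0.1 11. ] 29.0 [0.2, 0.2]
[29.  10.4] 28.4 [0.3, 0.3]
```

View pics/wj.png

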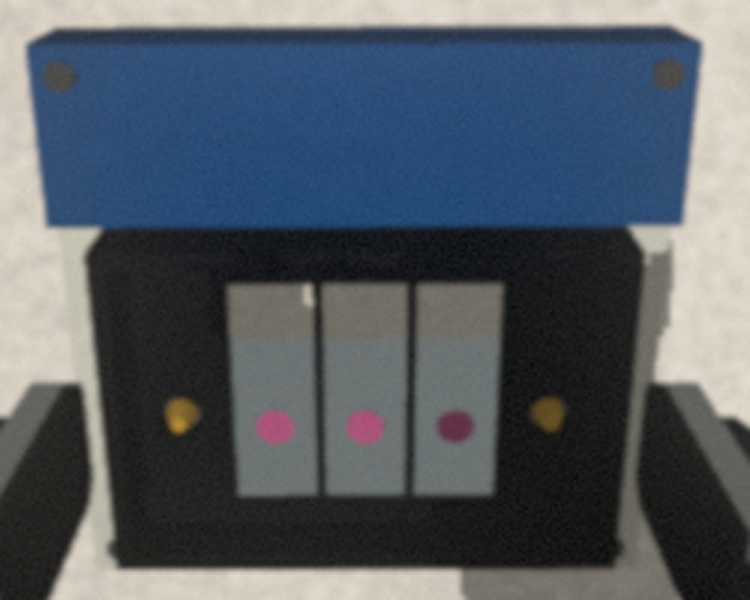

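Wrist view: brass fills both holes, at crop (181,414) and (549,413), and the −y wall is clear of the ledge face. One numeric check of level from the rim, and of the neighbours against the first pictures, then hand in.

Run:
```python
from h import *
d=np.load("pics/wrist_j.npz");K,W=d["K"],d["W"]
bt=-0.029; bo=np.array([549.3,17.2]); Rb=np.array([[np.cos(bt),-np.sin(bt)],[np.sin(bt),np.cos(bt)]])
C=np.array([(115,567),(620,567),(88,260),(643,260)])/3+[200,140]
print("rim corners in bed at z45",((onplane(C,K,W,45)[:,:2]-bo)@Rb).round(1).tolist())
for n,bx in (("scene",{"drop":(225,270,355,385),"jar":(265,315,275,312)}),("side",{"drop":(230,268,300,325),"jar":(208,252,212,245),"box":(134,160,318,362)})):
    a=np.load(f"pics/{n}0.npz")["c"].astype(float);b=np.load(f"pics/{n}_j.npz")["c"].astype(float)
    for k,(y0,y1,x0,x1) in bx.items():
        p=cv2.phaseCorrelate(a[y0:y1,x0:x1].mean(2),b[y0:y1,x0:x1].mean(2)); print(n,k,np.round(p[0],2),round(p[1],2))
s=read_state(); print(s["contact_force"].round(1)); job_done()
```

```text
rim corners in bed at z45 [[80.2, 54.3], [-82.1, 54.2], [79.2, -52.6], [-79.2, -52.8]]
scene drop [-5.13 -7.27] -0.04
scene jar [ 0.05 -0.02] 0.9
side drop [-0.16  0.22] 0.54
side jar [-0.05  0.52] 1.07
side box [0.58 0.39] 1.01
[ 0.8 -0.7 -0.8]
the job is handed in; nothing more can be done
```

The tray is on the bed with both pins through its holes, and the job is handed in; it gave no verdict.

**What I did:**
- I pushed the tray along +y with both open fingers, which also squared it up.
- I nudged it 2 mm along −x with the closed fingers.
- I pushed +y again until it slid off the ledge and dropped over the pins.
- The highest wrist force in any reading was about 5.5 N, with no gripping or lifting. The whole job took about 10 s.

**Last checks:**
- **Drop:** brass shows in both holes, and the slide dots fell about 9.5 mm out of the 10 mm expected.
- **Position:** the tray is about 0.3 mm from home in x and about −1.7 mm in y. That is inside the 2 mm of play, but the cameras are only good to about 2 mm.
- **Level:** the rim corners lie near their seated places, at ±80 mm in x and +54 and −53 mm in y, so it looks flat. I did not measure the tilt directly.
- **Neighbours:** the jar and slide box moved less than 1 px. The dropper shows no movement in the side view. Its scene-view comparison gave a shift of (−5, −7) px, but the match failed (score about 0, probably from shadow changes), so I ignored it. The arm stayed on the far side of the tray from the bottle.

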